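Straighten the counting bars and close the row frame

ROBOT

A 7-joint arm with a two-finger parallel gripper is mounted at the origin on the work surface. World frame = base frame: x ahead of the robot, y to its left, z up, the work surface at z = 0. Lengths are in m, angles in rad, forces in N, time in s.
With the tool pointing down it reaches from about 0.4 to 0.85 m from the base axis. Payload 6.9 kg.
Tool frame: the origin (TCP) lies midway between the tips of the shut fingers; the grasp point (between the pads) lies behind it (ctrl.pinch_z is the z of the grasp point in the tool frame, in m); z points along the fingers, y is the line along which they close (so a half turn about z gives the same grasp; the last joint's range is limited). The gripper opens to 85 mm and grips with 20 to 120 N. Pads are 22 mm wide; open, the fingers measure 114 mm over their backs; the gripper's body (76 mm by 85 mm) begins 54 mm behind the grasp point. The pads swing forward as they close: fully open they stand 13 mm farther back than shut.
Start: joints at [-1.244, 0.507, -0.238, 1.5, 0.126, 1.149, -0.155], TCP at [0.138, 0.61, 0.231] pointing down, gripper open.
Joint ranges: [-3.08, 3.08], [-0.24, 2.05], [-1.43, 1.35], [0, 2.5], [-1.52, 4.66], [0.17, 1.96], [-2.89, 2.89]. Speed limits (rad/s): [2.39, 2.39, 3.14, 3.14, 3.14, 3.14, 3.14].

INTERFACE

Orientations are given as a unit quaternion [w, x, y, z].
In Python, from station import ctrl, get_state, vision, ticket, models gives the robot as it stands. Calls block until the motion is done:
- ctrl.movep(position, orientation): joint-space move of the TCP to a pose.
- ctrl.movel(position, frame=None, max_speed=0.15): straight line of the TCP; frame=None keeps the orientation; max_speed is the mean speed in m/s.
- ctrl.set_joints(angles): joint-space move.
- ctrl.ungrasp() and ctrl.close_gripper(force=None): open the fingers fully, or close them until they stop; force is the grip in N (None keeps the last).
- ctrl.pause(seconds).
- ctrl.ik(position, orientation): joint angles nearest the present ones, or None.
- get_state(): the state.
- vision.grab_frame(name): name is "side" or "top"; returns (picture, depth): 420x560x3 uint8, blue, green, red; 420x560 float32, m along the optical axis (not along the pixel's ray), 0 where there is no reading.
- vision.camera_info(name): a dict with "mtx" (3x3 intrinsics, pixels), "R" (3x3) and "t" (3): a world point X has camera coordinates R X + t. Camera axes: x right, y down, z forward; pixel columns grow to the right and rows downward; lengths in m; the calibration is good to about 2 mm. A picture is of the moment at which its call begins. camera_info takes no time and is no camera call.
A pose or a line that the arm cannot do raises ctrl.Unreachable and nothing moves.
- ticket.close_job(): hands the job in; it is judged then, once.
Trained networks look in the newest picture that a camera, given by its name, has taken for a name from the list of things; names that differ only in an ending like _2 or _b are one class to them, and where a whole thing is asked for, a point or a joint stands for the part that bears it (a point fixed in the world has none). Each returns a list of dicts, best first, with "p" (0 to 1); they miss things now and then, are a little off and sometimes report something else, mostly with a low value. They report only what shows in the picture. A call takes as long as a camera call. They do not tell look-alikes from the thing itself.
- models.recognise(camera, target): "point" ([column, row] in pixels, amid what is visible of it).
- models.masks_of(camera, target): "mask" (420x560 bool, what is visible of it) and "point" ([column, row] in pixels, amid what is visible of it).
The state is a dict: "time": time; "qpos": joint angles; "qd": joint speeds; "tau": joint torques, N m; "tcp_pos": TCP position; "eef_rot": TCP orientation; "contact_force": force on the tool from outside, world axes, zero at the start; "wrist_torque": the same for the moment, N m; "width": finger opening in m; "gripper_force": force on a finger pad.
Only numpy, scipy, OpenCV 4.12 (cv2) and the standard library are available. Lean on these libraries where they do the work, as an engineer would, in place of code of your own. Each camera call takes 0.05 s, during which the arm holds its last target. There are 200 camera calls.

TASK

The three loose wooden counting bars on the row frame's board have been left askew: nudge each of them square, one end flush against the low ledge along the far side of the board, so that they stand side by side as an evenly aligned row. Then slide the frame's jaw shut until it bears firmly on the row, the bars pressed together against the fixed stop with no gaps, and leave it like that without forcing it. Their order does not matter; leave the dish, the tumbler and the spool where they are.

Things in the scene. Friction and masses are not known exactly. Their poses are not given: they have to be found in the camera images.
- frame: Row frame of brown wood, fixed: a board 190 (x) by 380 (y) by 12 mm thick. Origin: centre of its underside, on the shelf; x points to the ledge, y to the fixed stop, z up; yaw within 0.25 rad. Ledge along the far side: face at x = +70 mm, 15 mm thick, rising 16 mm over the board. Fixed stop at the +y end: face at y = +160 mm, 25 mm thick, 22 mm over the board, x -95 to +70 mm.
- corner (a point): Inside corner of the row frame on the board's top surface, where the ledge's face and the fixed stop's face meet: at (70, 160, 12) mm in the frame's axes, with the same axes. The row lies on its -x and -y side.
- jaw (a joint): Travel of the wooden jaw along the frame's +y, towards the fixed stop, in m: 0 is fully open (face 290 mm from the stop's face), 0.224 is where it bears on three bars pressed together (66 mm left). It could travel to 0.24. It slides level, cannot tip or turn, needs about 1.5 N to move and stays where it is left.
- jaw_face (a point): Centre of the jaw's face that meets the bars. The jaw is a wooden block 130 mm along the frame's x, 24 mm thick along y (the face is its +y side, its back lies 24 mm behind), its top 22 mm over the board. Axes as the frame's.
- jaw_grip (a point): Centre of the top of the upright grip plate on the jaw's middle: 44 mm along the frame's x, 18 mm thick along y, rising 30 mm above the jaw block to 52 mm over the board (64 mm over the shelf); centred over the jaw, 12 mm behind its face. Axes as the frame's. It can be pinched from above or pushed from behind.
- bar3: Plain pale wooden counting bar of three unit blocks in one piece, square in section, 66 mm long, 22 mm wide and 22 mm high, about 22 g; it lies loose and a little askew on the board of the row frame. Origin at the centre of its underside, x along its length, y across, z up. All unit blocks look alike; the bars differ only in length.
- bar4: Plain pale wooden counting bar of four unit blocks in one piece, square in section, 88 mm long, 22 mm wide and 22 mm high, about 30 g; it lies loose and a little askew on the board of the row frame. Origin at the centre of its underside, x along its length, y across, z up. All unit blocks look alike; the bars differ only in length.
- bar5: Plain pale wooden counting bar of five unit blocks in one piece, square in section, 110 mm long, 22 mm wide and 22 mm high, about 38 g; it lies loose and a little askew on the board of the row frame. Origin at the centre of its underside, x along its length, y across, z up. All unit blocks look alike; the bars differ only in length.
- dish: White porcelain dish, 100 mm across and 30 mm high, loose, beyond the ledge. Origin at the centre of its underside. Bystander.
- tumbler: Ridged green plastic tumbler, 66 mm across and 85 mm high, loose, upright beside the fixed stop. Origin at the centre of its underside. Bystander.
- spool: Wooden spool, 40 mm across and 36 mm high, loose, upright on the near side of the frame. Origin at the centre of its underside. Bystander.
Not all that is in view belongs to the job. Leave any green or yellow look-alike of the bar3 alone. Leave any orange look-alike of the bar4 alone.

How it is judged:
By the outcome, as a careful person would: the job done as asked, in the order asked, and still so for the second after the job is handed in, with the robot touching nothing.
It also fails if it takes over 70 s, if anything falls off the work surface, if the arm or the gripper's body presses on something with over 40 N, if the wrist force passes 120 N, or if a joint passes its speed limit or range.

## Working session

There is one attempt and no reset: what is moved stays moved. The work goes in short steps, each a Python script; the robot and the scene stay as the last script left them, time stands still between calls to the robot, and variables do not carry over. Pictures are saved under pics/ and viewed, at most 10 in all, crops included, and the job is handed in when it is done.

```bash
ls; mkdir -p pics
python3 - <<'E'
from station import ctrl, get_state, vision, ticket, models
import cv2,numpy as np
for c in ("top","side"):
    p,d=vision.grab_frame(c); cv2.imwrite(f"pics/{c}0.png",p); np.save(f"{c}0.npy",d)
    i=vision.camera_info(c); print(c,i["mtx"].tolist(),(-i["R"].T@i["t"]).round(3),i["R"].round(2).tolist())
    for n in ("frame","jaw","bar3","bar4","bar5"):
        print(n,[(np.round(r["point"]).tolist(),round(r["p"],2),int(r["mask"].sum())) for r in models.masks_of(c,n)])
s=get_state();print(s["time"],s["eef_rot"],s["contact_force"],ctrl.pinch_z)
E
```

```text
pics
top [[430.5924257529122, 0.0, 275.4415140722932], [0.0, 430.5924257529122, 209.5881238212887], [0.0, 0.0, 1.0]] [0.551 0.101 0.764] [[0.02, -1.0, 0.03], [-1.0, -0.02, -0.06], [0.06, -0.03, -1.0]]
frame [([306.0, 210.0], 0.78, 21868), ([293.0, 217.0], 0.65, 766)]
jaw [([377.0, 196.0], 0.57, 1312)]
bar3 [([336.0, 78.0], 0.89, 623), ([327.0, 207.0], 0.79, 671), ([137.0, 158.0], 0.75, 562), ([210.0, 332.0], 0.67, 476), ([251.0, 218.0], 0.63, 472), ([290.0, 219.0], 0.55, 818)]
bar4 [([336.0, 78.0], 0.89, 623), ([327.0, 207.0], 0.79, 671), ([137.0, 158.0], 0.75, 562), ([210.0, 332.0], 0.67, 476), ([251.0, 218.0], 0.63, 472), ([290.0, 219.0], 0.55, 818)]
bar5 [([336.0, 78.0], 0.89, 623), ([327.0, 207.0], 0.79, 671), ([137.0, 158.0], 0.75, 562), ([210.0, 332.0], 0.67, 476), ([251.0, 218.0], 0.63, 472), ([290.0, 219.0], 0.55, 818)]
side [[447.8692215458806, 0.0, 280.11334413781515], [0.0, 447.8692215458806, 210.75378040575634], [0.0, 0.0, 1.0]] [0.194 0.599 0.606] [[-0.74, -0.67, 0.02], [-0.43, 0.46, -0.78], [0.51, -0.59, -0.63]]
frame [([308.0, 240.0], 0.91, 10615)]
jaw [([344.0, 189.0], 0.92, 1054)]
bar3 [([325.0, 211.0], 0.97, 528), ([314.0, 231.0], 0.9, 665), ([248.0, 167.0], 0.79, 287), ([291.0, 249.0], 0.71, 531), ([356.0, 340.0], 0.61, 677), ([169.0, 280.0], 0.6, 542)]
bar4 [([325.0, 211.0], 0.97, 528), ([314.0, 231.0], 0.9, 665), ([248.0, 167.0], 0.79, 287), ([291.0, 249.0], 0.71, 531), ([356.0, 340.0], 0.61, 677), ([169.0, 280.0], 0.6, 542)]
bar5 [([325.0, 211.0], 0.97, 528), ([314.0, 231.0], 0.9, 665), ([248.0, 167.0], 0.79, 287), ([291.0, 249.0], 0.71, 531), ([356.0, 340.0], 0.61, 677), ([169.0, 280.0], 0.6, 542)]
0.6 [-1.00465795e-05  1.10704475e-01  9.93853369e-01 -1.22308043e-05] [-0.3650406   0.55328272  0.50018223] -0.0187
```

View pics/top0.png

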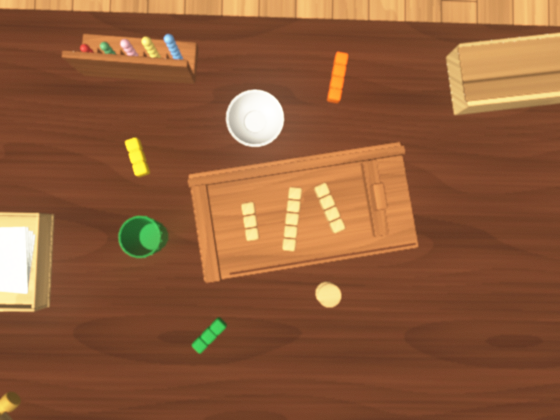

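View pics/side0.png

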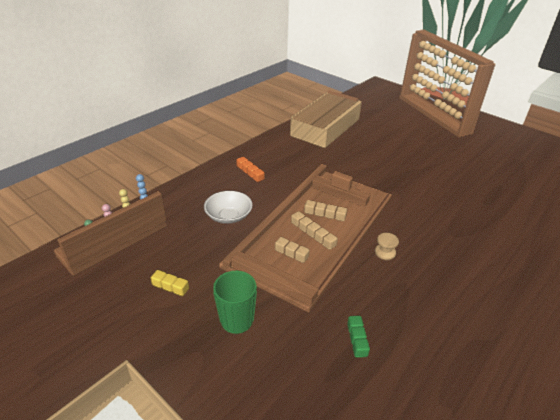

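Pale bars are at top-view pixels (251,220), (291,218) and (329,207), all inside the frame. The look-alikes are green (210,335), yellow (137,158) and orange (336,78), all outside it. I choose the three pale ones on the board: by length, bar3 is left, bar5 middle and bar4 right. Next I measure them from depth and check with a close crop.

```bash
cat > h.py <<'E'
from station import ctrl, get_state, vision, ticket, models
import cv2,numpy as np
I=vision.camera_info("top")
def cloud(d):
    v,u=np.mgrid[:420,:560]; K=I["mtx"]
    c=np.stack([(u-K[0,2])/K[0,0]*d,(v-K[1,2])/K[1,1]*d,d],-1)
    return (c-I["t"])@I["R"]
def pix(X):
    q=I["mtx"]@(I["R"]@np.asarray(X)+I["t"]); return q[:2]/q[2]
def rect(P):  # centre, yaw of long side, dims from XY points
    (c,(w,h),a)=cv2.minAreaRect((P[:,:2]*1000).astype(np.float32))
    if w<h: w,h,a=h,w,a+90
    return np.array(c)/1000,np.deg2rad((a+90)%180-90),(w,h)
E
python3 - <<'E'
from h import *
d=np.load("top0.npy"); im=cv2.imread("pics/top0.png"); P=cloud(d)
hsv=cv2.cvtColor(im,cv2.COLOR_BGR2HSV)
for u,v in((251,220),(291,218),(329,207),(270,230),(202,220),(300,162),(378,196),(350,250)):
    print((u,v),P[v-1:v+2,u-1:u+2].reshape(-1,3).mean(0).round(4),hsv[v,u])
roi=np.zeros((420,560),bool); roi[140:285,185:420]=1
pale=roi&(hsv[...,2]>190)&(hsv[...,1]<150); 
pale=cv2.morphologyEx(pale.astype(np.uint8),cv2.MORPH_CLOSE,np.ones((5,5)))
n,l,st,ce=cv2.connectedComponentsWithStats(pale)
for i in range(1,n):
    if st[i,4]>150:
        q=P[(l==i)]; r=rect(q); print("bar",ce[i].round(),r[0].round(4),round(r[1],3),np.round(r[2],1),np.median(q[:,2]).round(4))
cv2.imwrite("pics/crop0.png",cv2.resize(im[135:290,175:425],None,fx=3.2,fy=3.2,interpolation=cv2.INTER_CUBIC))
z=np.clip(P[135:290,175:425,2]*1000*3.5,0,255).astype(np.uint8)
cv2.imwrite("pics/z0.png",cv2.resize(z,None,fx=3.2,fy=3.2,interpolation=0))
E
```

```text
(251, 220) [0.5749 0.1233 0.0338] [ 25  91 252]
(291, 218) [0.5796 0.0555 0.0334] [ 25  89 253]
(329, 207) [ 0.5998 -0.0093  0.0323] [ 17 130 227]
(270, 230) [0.5588 0.0905 0.0126] [ 13 158 224]
(202, 220) [0.5733 0.206  0.0336] [ 14 161 222]
(300, 162) [0.6769 0.0412 0.0278] [ 13 158 211]
(378, 196) [ 0.6174 -0.0852  0.0636] [ 14 159 231]
(350, 250) [ 0.5265 -0.05    0.0122] [ 13 162 208]
bar [255. 143.] [0.7117 0.12  ] -1.543 [64.5 16.1] 0.0263
bar [329. 208.] [0.5768 0.0374] -1.138 [137.  91.] 0.0329
bar [292. 219.] [0.5814 0.0691] -0.099 [114.1  57.5] 0.0329
bar [250. 221.] [0.5737 0.1262] 0.336 [68.5 32.8] 0.0328
```

View pics/crop0.png

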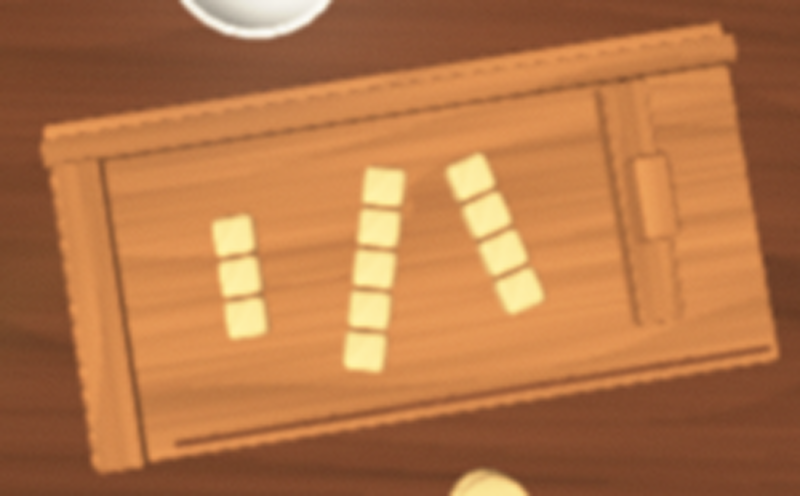

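View pics/z0.png

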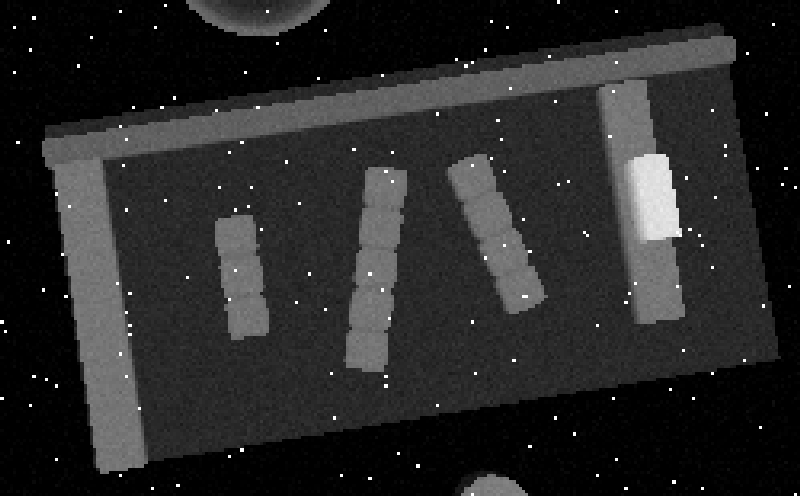

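The crop and height map confirm three pale bars lying loose on the board, lengths 3, 5 and 4 from left to right. The jaw is on the right and the stop on the left. Next I fit the frame pose.

```bash
cat >> h.py <<'E'
from scipy.optimize import least_squares
def measure(d,fr=None):
    P=cloud(cv2.medianBlur(d,5)); z=P[...,2]
    roi=np.zeros((420,560),bool); roi[138:288,180:425]=1
    if fr is None:
        led=P[roi&(z>.025)&(z<.0305)]; led=led[(led[:,0]>.63)]
        stop=P[roi&(z>.031)&(z<.038)&(P[...,1]>.15)]
        def f(p):
            A=((led[:,:2]-p[:2])@rot(p[2])); B=((stop[:,:2]-p[:2])@rot(p[2]))
            return np.r_[A[:,0]-.0775,B[:,1]-.1725]
        p=least_squares(f,[.58,.035,.14],loss="soft_l1",f_scale=.003).x
        fr=p
    out={}
    n,l,st,ce=cv2.connectedComponentsWithStats((roi&(z>.027)&(z<.04)).astype(np.uint8))
    for i in range(1,n):
        if 250<st[i,4]<1500:
            q=P[l==i]; c,a,w=rect(q); 
            loc=(c-fr[:2])@rot(fr[2]); out[tuple(ce[i].round().astype(int))]=(loc*1000).round(1),round((a-fr[2]+np.pi/2)%np.pi-np.pi/2,3),np.round(w,1)
    g=P[roi&(z>.055)&(z<.07)]
    grip=((g[:,:2].min(0)*0+rect(g)[0]-fr[:2])@rot(fr[2])*1000).round(1) if len(g)>50 else None
    return fr,out,grip
def rot(a): return np.array([[np.cos(a),-np.sin(a)],[np.sin(a),np.cos(a)]])
E
python3 - <<'E'
from h import *
d=np.load("top0.npy"); fr,o,g=measure(d); print(fr.round(4),g)
for k,v in o.items(): print(k,*v)
P=cloud(cv2.medianBlur(d,5)); L=P.copy(); L[...,:2]=(P[...,:2]-fr[:2])@rot(fr[2])
m=(L[...,2]>.025)&(L[...,2]<.0305)&(abs(L[...,0]-.0775)<.015)&(abs(L[...,1])<.2)
print("ledge x",np.percentile(L[m][:,0],[3,50,97]).round(4),"y",np.percentile(L[m][:,1],[.5,99.5]).round(4))
m=(L[...,2]>.031)&(L[...,2]<.038)&(abs(L[...,1]-.1725)<.025)
print("stop y",np.percentile(L[m][:,1],[1,50,99]).round(4),"x",np.percentile(L[m][:,0],[1,99]).round(4))
np.save("fr.npy",fr)
a=-fr[2]/2
for s in (0,np.pi/2):
    print(ctrl.ik([fr[0],fr[1],.15],[0,np.sin(a+s),np.cos(a+s),0]))
E
```

```text
[0.5946 0.0321 0.1721] [   2.5 -123.1]
(np.int64(330), np.int64(207)) [ -2.6 -43.3] 0.249 [86.7 22.6]
(np.int64(292), np.int64(219)) [-11.4  23.8] -0.272 [108.7  22. ]
(np.int64(250), np.int64(221)) [-4.4 95.3] -0.005 [65.1 22. ]
ledge x [0.07   0.0771 0.0845] y [-0.1858  0.1879]
stop y [0.1601 0.1726 0.1854] x [-0.0934  0.2601]
[-0.0465529   0.53059367 -0.07592706  1.69634699  0.04839631  0.91647627
  1.60137355]
[-0.45032738  0.59607241  0.58334109  1.70184066 -0.3867762   0.96103172
 -1.11997859]
```

Run:
```python
from h import *
fr=np.load("fr.npy"); d=np.load("top0.npy")
P=cloud(cv2.medianBlur(d,3)); 
def bins(P,fr,zlo,zhi,ax,c,hw,edges):
    L=P.copy(); L[...,:2]=(P[...,:2]-fr[:2])@rot(fr[2]); L=L[(L[...,2]>zlo)&(L[...,2]<zhi)&(abs(L[...,ax]-c)<hw)]
    r=[]
    for a,b in zip(edges[:-1],edges[1:]):
        q=L[(L[:,1-ax]>a)&(L[:,1-ax]<b)][:,ax]
        lo,hi=np.percentile(q,[4,96]); r.append(((a+b)/2,lo,hi,(lo+hi)/2))
    return np.array(r)
for _ in range(4):
    A=bins(P,fr,.0245,.0315,0,.0775,.014,np.linspace(-.18,.15,12)); B=bins(P,fr,.031,.0375,1,.1725,.022,np.linspace(-.09,.06,7))
    ka,ca=np.polyfit(A[:,0],A[:,3],1); kb,cb=np.polyfit(B[:,0],B[:,3],1)
    print(ka,ca,kb,cb,(A[:,2]-A[:,1]).mean(),(B[:,2]-B[:,1]).mean())
    fr=fr.copy(); fr[:2]+=rot(fr[2])@[ca-.0775,cb-.1725]; fr[2]-=ka*.7-kb*.3
print(fr); np.save("fr.npy",fr)
_,o,g=measure(d,fr); print(g)
for v in o.values(): print(*v)
```

```text
-0.0025886989381102314 0.07718486561408672 0.0045500791484644676 0.1726242700854775 0.014005695342247477 0.02300202885174819
0.000353257472993376 0.07749283318673607 0.0011201426125894572 0.17249469908529727 0.013994299574486314 0.023042080811021003
0.0004439667950374697 0.07750015297453963 0.00107176615168621 0.172501133860866 0.0139945337207184 0.023043807846553802
0.00045495572406150487 0.07750001847835468 0.0010610026369794153 0.17250000887781897 0.013994562078742823 0.02304381867518149
[0.59423024 0.03212472 0.17539584]
[   2.4 -123.2]
[ -2.4 -43.4] 0.245 [86.7 22.6]
[-11.   23.7] -0.276 [108.7  22. ]
[-3.8 95.2] -0.008 [65.1 22. ]
```

```bash
cat >> h.py <<'E'
fr=np.load("fr.npy") if __import__("os").path.exists("fr.npy") else None
def q(t=0):
    a=-(fr[2]+t)/2; return [0,np.sin(a),np.cos(a),0]
def W(x,y,z): return [*(fr[:2]+rot(fr[2])@[x/1000,y/1000]),z/1000]
def F(): return np.r_[rot(fr[2]).T@get_state()["contact_force"][:2],get_state()["contact_force"][2]]
def square(x,y,t,L,z=22):
    ctrl.movep(W(x,y,110),q(t)); ctrl.movel(W(x,y,z),max_speed=.12); f0=F()
    ctrl.close_gripper(20); s=get_state(); print("grip",s["width"],s["gripper_force"],(F()-f0).round(1))
    xt=70-L/2; 
    ctrl.movel(W(xt-4,y,z),q(0),max_speed=.06); ctrl.pause(.2); f0=F()
    for k in range(12):
        X=xt-4+.7*(k+1); ctrl.movel(W(X,y,z),q(0),max_speed=.03); f=F()-f0
        if f[0]<-3: break
    print("contact at",X-xt,f.round(1),"tcp z",get_state()["tcp_pos"][2]); 
    ctrl.ungrasp(); ctrl.movel(W(X,y,110),max_speed=.2); print("t",get_state()["time"])
E
python3 - <<'E'
from h import *
ctrl.movep(W(-4,95,180),q(0))
square(-3.8,95.2,-.008,66)
E
```

```text
grip 0.021300530848147675 21.49545282125473 [1.  1.5 4.1]
contact at -2.6000000000000014 [-3.8  0.8  2.5] tcp z 0.02227028856773609
t 7.5
```

Run:
```python
from h import *
ctrl.movep(W(-60,-60,180),q(.245))
p,d=vision.grab_frame("top"); cv2.imwrite("pics/t1.png",p)
_,o,g=measure(d,fr); print(g)
for k,v in o.items(): print(k,*v)
p,_=vision.grab_frame("side"); cv2.imwrite("pics/s1.png",p)
```

```text
[   1.  -124.1]
(np.int64(247), np.int64(200)) [31.9 95.1] -0.002 [64.9 21.9]
(np.int64(330), np.int64(207)) [ -2.4 -43.4] 0.245 [86.9 22.3]
(np.int64(292), np.int64(219)) [-11.   23.7] -0.275 [108.8  22. ]
```

View pics/t1.png

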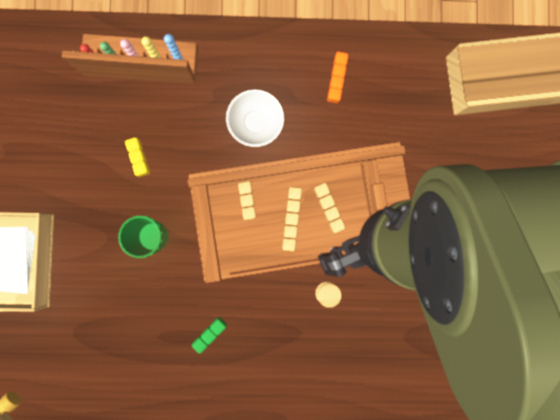

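The view is clear: bar3, at pixel (247,200), is square, but a 4–5 mm gap to the ledge remains, so the force reading was a transient. I'll settle before each reading and redo it.

```bash
python3 - <<'E'
s=open("h.py").read()
a=s.index("    for k in range(12)"); b=s.index("    print(\"contact at")
s=s[:a]+'''    for k in range(12):
        X=xt-4+1*(k+1); ctrl.movel(W(X,y,z),q(0),max_speed=.03); ctrl.pause(.12); f=F()-f0; print(k-3,f.round(1),end=" ")
        if f[0]<-5: break
'''+s[b:]
open("h.py","w").write(s)
E
python3 - <<'E'
from h import *
square(31.9,95.1,0,66)
ctrl.movep(W(-60,-60,180),q(.245))
p,d=vision.grab_frame("top")
_,o,g=measure(d,fr); print(g)
for k,v in o.items(): print(k,*v)
E
```

```text
grip 0.02143695353452367 21.55383825302124 [-1.5 -0.7  2.5]
-3 [-2.3  0.5  2.8] -2 [-2.3  0.6  1.9] -1 [-3.3 -0.3  1.6] 0 [-1.8  0.2  1. ] 1 [-2.1  0.7  0.6] 2 [-1.7  0.9  2.4] 3 [-5.4  0.1  5.3] contact at 3.0 [-5.4  0.1  5.3] tcp z 0.02227207992365073
t 14.925
[   1.8 -124. ]
(np.int64(330), np.int64(207)) [ -2.4 -43.5] 0.243 [86.7 22.5]
(np.int64(292), np.int64(219)) [-11.   23.8] -0.272 [108.6  22.1]
```

```bash
sed -i 's/xt-4+1\*(k+1)/xt-1+1*(k+1)/; s/W(xt-4,y,z)/W(xt-1,y,z)/; s/print(k-3,/print(k,/' h.py
python3 - <<'E'
from h import *
square(-2.4,-43.4,.245,88)
square(-11,23.7,-.274,110)
ctrl.movep(W(0,-124,200),q(0))
p,d=vision.grab_frame("top")
np.save("t2.npy",d); cv2.imwrite("pics/t2.png",p[130:290,170:430].repeat(3,0).repeat(3,1))
p,_=vision.grab_frame("side"); cv2.imwrite("pics/s2.png",p[130:320,200:420].repeat(3,0).repeat(3,1))
_,o,g=measure(d,fr); print(g)
for k,v in o.items(): print(k,*v)
E
```

```text
grip 0.02142166938971551 21.353029310703278 [0.4 1.5 3.2]
0 [-3.7  0.6  1.8] 1 [-6.1  0.6  4.5] contact at 1.0 [-6.1  0.6  4.5] tcp z 0.022260061221181092
t 20.5
grip 0.021768127659227778 19.326418340206146 [-0.2 -0.2  3.7]
0 [-3.1  1.   3. ] 1 [-6.8  0.1  5.5] contact at 1.0 [-6.8  0.1  5.5] tcp z 0.022337198672093973
t 25.1333
[ -13.  -123.2]
(np.int64(379), np.int64(221)) [ -32.6 -124.7] 0.055 [60.3 29.2]
```

View pics/s2.png

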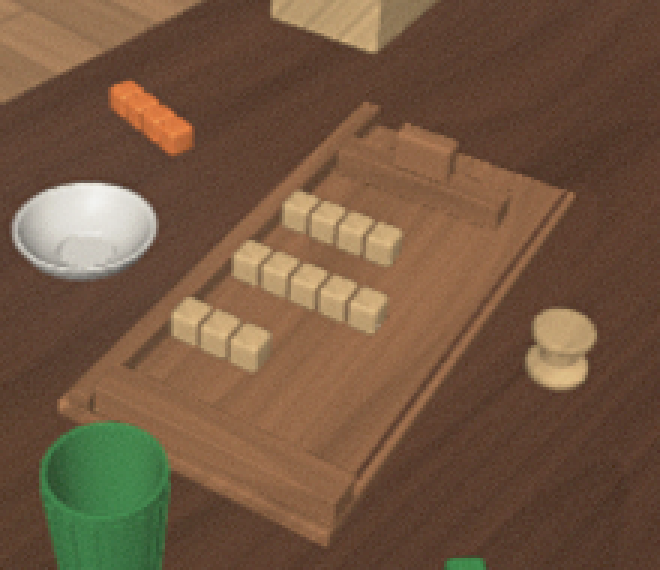

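View pics/t2.png

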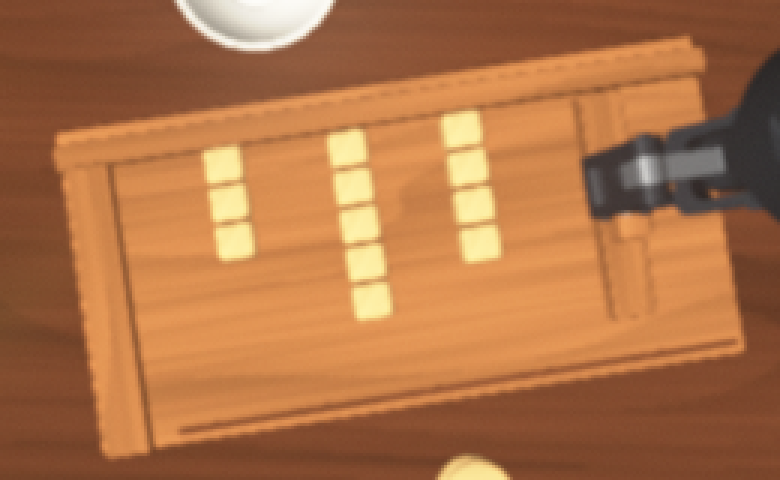

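Side and top views show all three bars square against the ledge, with their tops in the crop at (222,150), (346,132) and (461,115). Now I check the near ends numerically and slide the jaw to just short of closing.

```bash
cat >> h.py <<'E'
def ends(d):
    P=cloud(cv2.medianBlur(d,3)); L=P.copy(); L[...,:2]=(P[...,:2]-fr[:2])@rot(fr[2])
    L=L[(L[...,2]>.028)&(L[...,2]<.04)&(abs(L[...,0])<.066)&(L[...,1]<.157)&(L[...,1]>-.15)]*1000
    h=[]
    for y in range(-136,158,4):
        s=L[abs(L[:,1]-y)<2]
        if len(s)>15: h.append((y,np.percentile(s[:,0],[1.5])[0].round(1)))
    return h
E
python3 - <<'E'
from h import *
print(ends(np.load("t2.npy")))
ctrl.movel(W(1,-123.5,42),q(0),max_speed=.15); f0=F()
ctrl.close_gripper(30); s=get_state(); print("grip",s["width"],s["gripper_force"],(F()-f0).round(1))
ctrl.pause(.1); f0=F(); 
ctrl.movel(W(1,-123.5+194,42),q(0),max_speed=.055); print((F()-f0).round(1)); ctrl.pause(.2); print((F()-f0).round(1),get_state()["time"])
ctrl.ungrasp(); ctrl.movel(W(1,70.5,85),max_speed=.2); ctrl.movep(W(-60,-60,180),q(0))
p,d=vision.grab_frame("top"); np.save("t3.npy",d); cv2.imwrite("pics/t3.png",p[130:290,170:430].repeat(3,0).repeat(3,1))
print(ends(d),measure(d,fr)[2],get_state()["time"])
E
```

```text
[(-136, np.float64(-60.5)), (-132, np.float64(-61.0)), (-128, np.float64(-61.3)), (-124, np.float64(-61.3)), (-120, np.float64(-60.7)), (-116, np.float64(-60.8)), (-112, np.float64(-59.6)), (-52, np.float64(-15.6)), (-48, np.float64(-16.7)), (-44, np.float64(-16.5)), (-40, np.float64(-16.0)), (-36, np.float64(-16.2)), (-32, np.float64(-13.0)), (12, np.float64(-33.6)), (16, np.float64(-37.5)), (20, np.float64(-39.9)), (24, np.float64(-38.1)), (28, np.float64(-38.8)), (32, np.float64(-38.8)), (84, np.float64(8.7)), (88, np.float64(6.3)), (92, np.float64(5.4)), (96, np.float64(6.0)), (100, np.float64(5.4)), (104, np.float64(5.7))]
grip 0.01724913599711823 32.904762625694275 [-0.4 -0.8  2.7]
[-1.3 -3.4  2.8]
[-2.5 -3.1  3. ] 31.7583
[(60, np.float64(-59.3)), (64, np.float64(-61.3)), (68, np.float64(-61.6)), (72, np.float64(-61.1)), (76, np.float64(-61.1)), (80, np.float64(-60.1)), (84, np.float64(-16.5)), (88, np.float64(-16.5)), (92, np.float64(-16.8)), (96, np.float64(-16.9)), (100, np.float64(-16.3)), (104, np.float64(-35.7)), (108, np.float64(-38.5)), (112, np.float64(-37.9)), (116, np.float64(-40.1)), (120, np.float64(-38.3)), (124, np.float64(-37.6)), (128, np.float64(6.0)), (132, np.float64(4.9)), (136, np.float64(5.9)), (140, np.float64(5.8)), (144, np.float64(5.6)), (148, np.float64(7.8))] [ 2.2 69.8] 33.5667
```

View pics/t3.png

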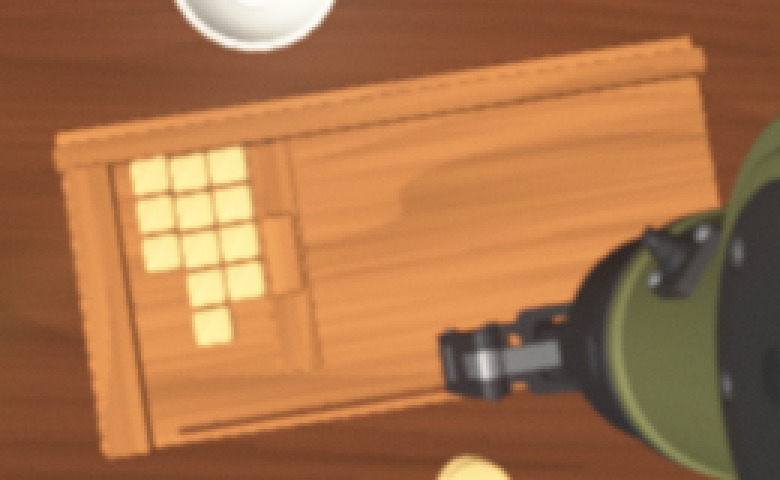

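The jaw is about 10 mm short and all bars are still flush and square: near-end offsets agree to 0.2 mm. Final gentle press.

Run:
```python
from h import *
ctrl.movep(W(1,69.8,100),q(0)); ctrl.movel(W(1,69.8,42),q(0),max_speed=.15)
ctrl.close_gripper(30); ctrl.pause(.15); f0=F(); print(get_state()["width"])
y=69.8+7; ctrl.movel(W(1,y,42),q(0),max_speed=.03); ctrl.pause(.12)
for k in range(20):
    f=F()-f0; print(round(y,1),f.round(1),end=" ")
    if f[1]<-13: break
    y+=.6; ctrl.movel(W(1,y,42),q(0),max_speed=.02); ctrl.pause(.12)
print(get_state()["time"])
ctrl.ungrasp(); ctrl.movel(W(1,y,100),max_speed=.2); ctrl.movep(W(-60,-60,180),q(0))
p,d=vision.grab_frame("top"); cv2.imwrite("pics/t4.png",p[130:290,170:430].repeat(3,0).repeat(3,1))
print(ends(d),measure(d,fr)[2],get_state()["time"])
```

```text
0.016985628091593683
76.8 [-0.3  0.5 -0.5] 77.4 [ 1.1 -0.1 -0. ] 78.0 [ 1.1 -1.2 -0.3] 78.6 [ 0.9 -1.3 -1.2] 79.2 [ 1.2 -0.9 -0.4] 79.8 [ 1.1 -2.4 -0.7] 80.4 [ 0.7 -1.4 -0.9] 81.0 [ 0.1 -2.3 -0.5] 81.6 [ 1.5 -1.  -0.1] 82.2 [ 1.  -1.3 -0.4] 82.8 [-0.3 -0.9 -0.2] 83.4 [ 0.7 -1.7 -1. ] 84.0 [ 0.1 -3.9  0.7] 84.6 [ 0.9 -3.9  0.5] 85.2 [ 0.9 -5.9  0.5] 85.8 [ 0.6 -7.4 -0.6] 86.4 [ 0.6 -7.5 -0.1] 87.0 [ 0.7 -9.3 -0.8] 87.6 [  1.6 -11.5  -0.5] 88.2 [  0.6 -11.8   0. ] 43.4083
[(72, np.float64(-60.6)), (76, np.float64(-61.1)), (80, np.float64(-61.5)), (84, np.float64(-60.9)), (88, np.float64(-60.9)), (92, np.float64(-59.9)), (96, np.float64(-33.0)), (100, np.float64(-16.3)), (104, np.float64(-16.9)), (108, np.float64(-16.7)), (112, np.float64(-16.2)), (116, np.float64(-35.7)), (120, np.float64(-38.3)), (124, np.float64(-37.8)), (128, np.float64(-39.9)), (132, np.float64(-38.1)), (136, np.float64(-37.6)), (140, np.float64(-2.5)), (144, np.float64(5.6)), (148, np.float64(6.0)), (152, np.float64(5.2)), (156, np.float64(6.6))] [ 2.2 82.2] 45.3167
```

View pics/t4.png

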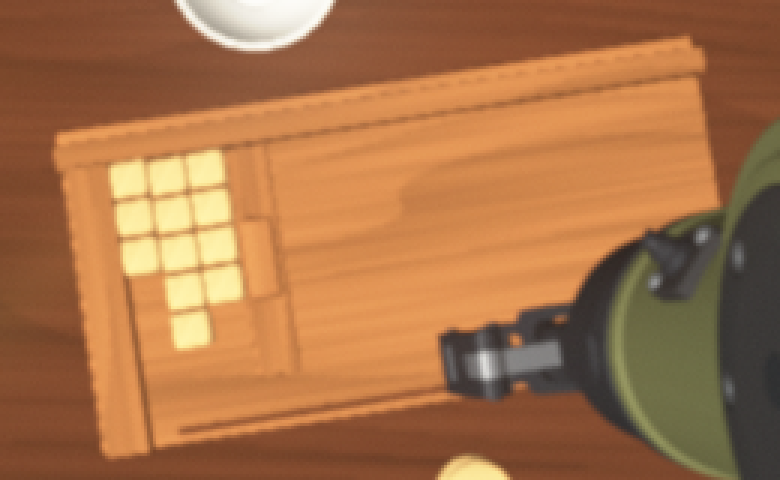

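The row is tight against the stop (jaw face about 66 mm from it), flush along the ledge, and the gripper is clear. Handing in.

```bash
python3 -c "
from station import ticket
print(ticket.close_job())"
```

```text
the job is handed in; nothing more can be done
None
```

The job is handed in: all three bars stand square and flush against the ledge, and the jaw is closed on the row against the fixed stop with no gaps (about 12 N at the last push, 45 s on the robot's clock); the dish, tumbler and spool were never touched.

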